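# Register a cast resin bar in the drilling jig and click the drill guide home

## Robot

A 6-joint arm with a two-finger parallel gripper is mounted at the origin on the work surface. World frame = base frame: x ahead of the robot, y to its left, z up, the work surface at z = 0. Lengths are in m, angles in rad, forces in N, time in s.
With the tool pointing down it reaches from about 0.25 to 0.775 m from the base axis. Payload 4 kg.
Tool frame: the origin (TCP) lies at the very end of the fingers, on their centre line; the grasp point (between the pads) lies hold_point_z behind it (hold_point_z is the distance from the TCP to the grasp point, in m); z points along the fingers, y is the direction in which the jaws open and shut (so a half turn about z gives the same grasp; the last joint's range is limited). The gripper opens to 94 mm and grips with 3 to 60 N. Pads are 16 mm wide; open, the fingers measure 119 mm over their backs; the gripper's body (75 mm by 177 mm) begins 78 mm behind the grasp point.
Start: joints at [1.131, 0.087, 1.371, -0, 1.684, -0.103], TCP at [0.182, 0.519, 0.206] pointing down, gripper open.
Joint ranges: [-3.1, 3.1], [-0.76, 2.03], [0.27, 2.55], [-1.08, 4.22], [0.17, 2.65], [-2.57, 2.57]. Speed limits (rad/s): [2.79, 2.79, 3.14, 3.14, 3.14, 3.14].

## Interface

Orientations are given as [roll, pitch, yaw] about the fixed x, y, z axes, in that order (R = Rz(yaw) Ry(pitch) Rx(roll)).
In Python, from bench import * gives the robot as it stands.
- The arm moves only by the tool step_arm, never from a script. Its argument "increments" is text: rows parted by semicolons, each of 6 numbers parted by spaces: the shift along the tool's x, y, z in cm, then the turn, a rotation vector about the tool's x, y, z in rad. A call has 1 to 5 rows; each row shifts and turns the commanded pose from where the row before left it, along the tool's axes as they then stand; what a row does not reach is not made up. A row lasts 1/10 s, in which the tool goes at most 50 mm and 8.59 degrees, less where a joint would pass 70% of its speed; a pose out of reach is approached as far as the arm can. A call is refused whole if a number of a shift passes 5 or a number of a turn 0.15, either way. A call with a gripper value outside its range is refused whole. "claw" is the gripper's target within -1 to 1 (shut at 1, half-way at 0, fully open at -1), set as the call begins (left out, the last holds). The fingers move at their own pace and stop on an object; the grip force is fixed at half the most. Time passes only in rows, so rows that do not move let the fingers close. It gives the time, the measured TCP pose, the force and the opening at its end, in the units of the state.
- get_obs(): the state, without advancing time (a new reading comes with each control period).
- snapshot(name): name is "scene" or "side" or "wrist"; returns the picture (400x640x3 uint8, red, green, blue); there is no depth.
- calibration(name): a dict with "camera_matrix" (3x3 intrinsics, pixels), "k1" (the pictures are not rectified: a ray, as slopes to the right and down, at radius r is drawn at 1 + k1 r^2 times it, then the intrinsics apply), "eye" and "orientation" of the camera in the world; the wrist camera has in their place "tool_from_camera" (4x4, takes a point from camera to tool coordinates, whose origin is the TCP and whose axes are the flange's). Camera axes: x right, y up, looking along -z (the intrinsics and any distortion apply to the point x, -y, -z); pixel columns grow to the right and rows downward; lengths in m; the calibration is good to about 2 mm. A picture is of the moment at which its call begins: read the wrist's pose just before it. calibration takes no time and is no camera call.
- close_job(): hands the job in, once; it reports no verdict.
The state is a dict: "time": time; "joint_positions": joint angles; "qvel": joint speeds; "joint_torque": joint torques, N m; "tool_pos": TCP position; "ee_rot": TCP orientation; "wrist_force": force on the tool from outside, world axes, zero at the start; "wrist_torque": the same for the moment, N m; "width": finger opening in m.
Only numpy, scipy, OpenCV 4.12 (cv2) and the standard library are available. Lean on these libraries where they do the work, as an engineer would, in place of code of your own. Each camera call takes 0.05 s, during which the arm holds its last target. There are 200 camera calls.

## Task

Take the blue cast bar from the wooden board, lay it flat on the white bed of the drilling jig with its length along the long fence, and push it fully home against both the long fence and the end stop. Only then slide the orange drill guide by its black knob along its rail, over the bar, until its spring detent clicks in at the end of its travel. Leave the pink bar and the other loose things where they are.

Things in the scene. Friction and masses are not known exactly. Their poses are not given: they have to be found in the camera images.
- blue_bar: The blue cast resin bar to be loaded, with light blue streaks on top: 110 x 45 x 24 mm, 0.14 kg. Origin at the centre of its underside, x along its 110 mm length, z up. The two ends are alike, so either way round will do.
- rose_bar: A pink bar of the same size and axes, lying on the same board about 120 mm away (which place is which varies). To be left alone.
- board: Oak demoulding board, fixed, 200 (x) x 250 (y) x 12 mm; origin at the centre of its underside. The bars start on it.
- jig: Drilling jig fixed to the table: white bed 260 (x) x 180 (y) mm. Origin on the table, z up; in its frame, mm: bed x -130..130, y -85..95, top z 12. Teal fence along x: x -100..64, inner face y 35 (looks to -y), top z 34. Teal end stop: inner face x 50 (looks to -x), y -15..35, top z 34. A bar home against both has its centre at x -5, y 12.5, underside z 12.
- stop_corner (a point): The inner corner where fence and end stop meet, on the bed's top: jig frame x = 50, y = 35, z = 12 mm; axes as the jig's. Behind the fence (12 mm thick) runs the guide's dark rail: jig x -65..130, y 59..89, top z 30 mm.
- guide (a joint): Travel of the orange drill guide along the jig's -x: 0 m parked beyond the end stop (centred at jig x = 110 mm), 0.110 m at its end (jig x = 0). About 1.5 N of friction; from 0.094 to 0.100 a sprung ball climbs a bump (about 7 N in all), then it snaps on to the end. The guide bridges the bed: 40 mm wide in x, jig y -30..80, underside z 41.5, top z 51.5 mm.
- guide_knob (a point): Grip point of the guide's upright black round knob, 16 mm diameter, 30 mm tall, standing on the guide's top at jig y = 62 mm: this point is on its axis, 10 mm below its top and 71.5 mm above the table. Moves with the guide.
- yellow_bottle: Yellow squeeze bottle with red spout, 44 mm diameter, 112 mm tall, standing; origin at the centre of its underside. Leave alone.
- magenta_bottle: Magenta squeeze bottle, same size and origin. Leave alone.
- cup: White mixing cup, 70 mm diameter, 75 mm tall; origin at the centre of its underside. Leave alone.
- brush: Brush lying flat, 190 mm long. Leave alone.
- caliper: Steel caliper with black slider, 190 mm long, lying flat. Leave alone.
- mould_ring: Ivory silicone ring mould, 70 mm outside diameter, 18 mm tall; origin at the centre of its underside. Leave alone.
Mind the look-alikes: they are no part of the job. There is more than one size of the blue_bar; the job needs the smallest.

How it is judged:
On the way:
1. the blue bar lies flat on the bed, home against both the fence and the end stop, the guide not yet slid over it (x of blue_bar in the frame of jig between -0.007 and -0.002 m and y of blue_bar in the frame of jig between 0.0105 and 0.0155 m and z of blue_bar in the frame of jig between 0.01 and 0.0145 m and angle between the x axis of blue_bar and the x axis of jig, either way round below 0.035 rad and value of joint guide below 0.05 m), for 0.2 s.
At the end, for the whole second after the job is handed in: The blue bar rests on the jig's bed, its underside within 2.5 mm of the bed's top, within 2 mm of touching both the long fence and the end stop, its length within 0.035 rad (2 degrees) of the fence; the drill guide is past its detent (travel over 106 of 110 mm); bar and guide at rest (x of blue_bar in the frame of jig between -0.007 and -0.002 m and y of blue_bar in the frame of jig between 0.0105 and 0.0155 m and z of blue_bar in the frame of jig between 0.01 and 0.0145 m and angle between the x axis of blue_bar and the x axis of jig, either way round below 0.035 rad and value of joint guide above 0.106 m and linear speed of blue_bar below 0.01 m/s and velocity of joint guide between -0.005 and 0.005 m/s).
It fails at once if the pink bar is moved more than 30 mm (distance of rose_bar from where it was at the start of the episode above 0.03 m).
It fails at once if a bottle, the cup, brush, caliper or ring mould is moved more than 30 mm (distance of any of yellow_bottle, magenta_bottle, cup, brush, caliper, mould_ring from where it was at the start of the episode above 0.03 m).
It also fails if it takes over 72 s, if anything falls off the work surface, if the arm or the gripper's body presses on something with over 40 N, if the wrist force passes 120 N, or if a joint passes its speed limit or range.

## Working session

There is one attempt and no reset: what is moved stays moved. The work goes in short steps, Python scripts to look and compute and a tool call to move; the robot and the scene stay as the last step left them, time stands still between calls to the robot, and variables do not carry over. Pictures are saved under pics/ and viewed, about 8 in all and at most 12, crops included, and the job is handed in when it is done.

Besides the shell and the picture viewer there is one more tool, called after "Request:" as name(argument=value, ...) on one line, values as JSON. step_arm: Moves the arm, as the interface text tells. Its arguments: {"type":"object","properties":{"increments":{"type":"string"},"claw":{"type":"number"}},"required":["increments"]}

```bash
mkdir -p pics; python3 - <<'E'
from bench import *
import cv2
o=get_obs();print(o)
for n in("scene","side"):
    cv2.imwrite(f"pics/{n}0.png",snapshot(n)[:,:,::-1]);print(n,calibration(n))
print(calibration("wrist"))
E
```

```text
{'time': 0.0, 'joint_positions': array([ 1.13089100e+00,  8.79639131e-02,  1.37223385e+00,  1.32560019e-05,
        1.68357657e+00, -1.03106908e-01]), 'qvel': array([-2.42656580e-04,  7.37450139e-04, -6.58304648e-04,  7.26227090e-05,
        1.03257056e-03,  7.64429371e-04]), 'joint_torque': array([ 1.28230934e-05, -3.40182388e+01, -3.02419496e+01,  7.15663726e-02,
        3.29946668e-02, -1.78744003e-04]), 'tool_pos': array([0.18153109, 0.51861105, 0.20430965]), 'ee_rot': array([-3.13942392e+00, -2.37652231e-04,  2.80479545e+00]), 'wrist_force': array([ 0.51529471,  0.04796086, -0.08024467]), 'wrist_torque': array([-0.03099131,  0.03228613,  0.09260035]), 'width': 0.09377721606250337}
scene {'camera_matrix': array([[483.71293625,   0.        , 317.95370314],
       [  0.        , 483.71293625, 193.63071372],
       [  0.        ,   0.        ,   1.        ]]), 'k1': -0.013390229976814534, 'eye': array([ 1.35465397, -0.88802037,  1.60173925]), 'orientation': array([0.64831655, 0.00683769, 0.77541818])}
side {'camera_matrix': array([[503.81695681,   0.        , 323.18564913],
       [  0.        , 503.81695681, 198.86532063],
       [  0.        ,   0.        ,   1.        ]]), 'k1': 0.01960829620292795, 'eye': array([0.10200112, 1.4528309 , 1.30834181]), 'orientation': array([ 9.09009763e-01, -2.19251436e-03, -2.86733883e+00])}
{'camera_matrix': array([[329.1844904 ,   0.        , 322.71374438],
       [  0.        , 329.1844904 , 199.15253743],
       [  0.        ,   0.        ,   1.        ]]), 'k1': -0.06721451935967485, 'tool_from_camera': array([[ 1.73959341e-03,  9.72947476e-01,  2.31019875e-01,
         6.74500954e-02],
       [ 9.99998308e-01, -1.55420531e-03, -9.84462219e-04,
         3.97583917e-04],
       [-5.98777716e-04,  2.31021197e-01, -9.72948533e-01,
        -1.79838909e-01],
       [ 0.00000000e+00,  0.00000000e+00,  0.00000000e+00,
         1.00000000e+00]])}
```

View pics/scene0.png

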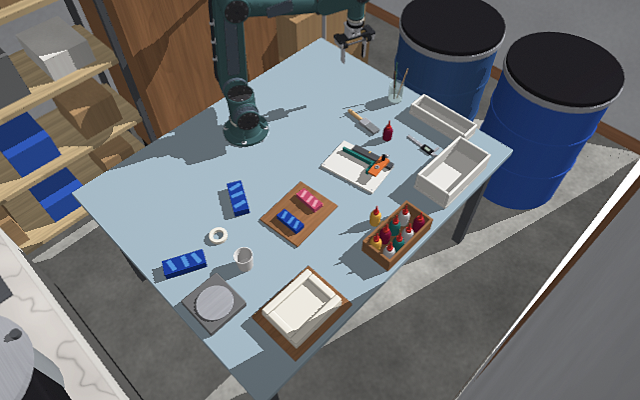

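View pics/side0.png

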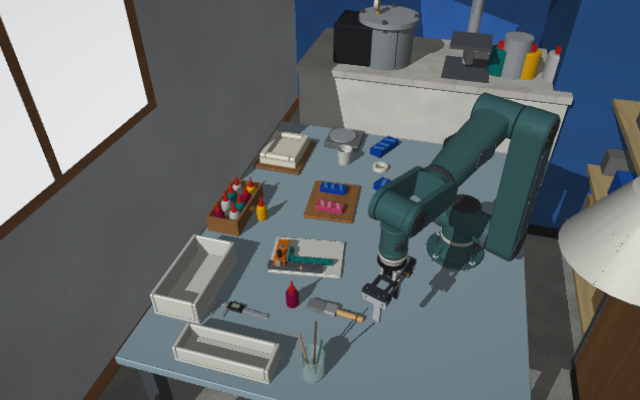

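The scene view shows the board with the blue bar at about (290,220) and the pink bar at (309,201). The jig is at (360,165), with its orange guide at (378,165). The larger blue bars are off the board.

```bash
cat > h.py <<'E'
from bench import *
import cv2, numpy as np
from scipy.spatial.transform import Rotation as R
def cam(n,o=None):
    c=calibration(n)
    if n!="wrist": return c,R.from_euler('xyz',c['orientation']).as_matrix(),np.array(c['eye'])
    T=np.array(c['tool_from_camera']);Rt=R.from_euler('xyz',o['ee_rot']).as_matrix()
    return c,Rt@T[:3,:3],o['tool_pos']+Rt@T[:3,3]
def pix(n,uv,z,o=None):
    c,Rc,e=cam(n,o);K=np.array(c['camera_matrix']);out=[]
    for (u,v),zz in zip(uv,np.broadcast_to(z,len(uv))):
        d=cv2.undistortPoints(np.array([[[u,v]]],float),K,np.array([c['k1'],0,0,0,0.]))[0,0]
        w=Rc@[d[0],-d[1],-1]
        out.append(e+w*(zz-e[2])/w[2])
    return np.array(out)
def proj(n,P,o=None):
    c,Rc,e=cam(n,o);q=(np.atleast_2d(P)-e)@Rc
    s=np.c_[q[:,0]/-q[:,2],-q[:,1]/-q[:,2]];r2=(s**2).sum(1,keepdims=True)
    s=s*(1+c['k1']*r2);K=np.array(c['camera_matrix'])
    return np.c_[K[0,0]*s[:,0]+K[0,2],K[1,1]*s[:,1]+K[1,2]]
def goto(pos,yaw=None):
    o=get_obs();Rt=R.from_euler('xyz',o['ee_rot']).as_matrix()
    d=Rt.T@(np.array(pos)-o['tool_pos'])*100
    t=0
    if yaw is not None:
        Rd=R.from_euler('xyz',[np.pi,0,yaw]).as_matrix();t=R.from_matrix(Rt.T@Rd).as_rotvec()
    print("shift cm tool",d.round(2),"rotvec",np.round(t,3))
E
python3 - <<'E'
from h import *
print(pix("scene",[(290,220),(309,201),(298,213),(348,141),(320,167),(372,194),(398,166),(378,165)],[.036,.036,.012,.012,.012,.012,.012,.05]).round(3))
print(pix("side",[(334,188),(330,207),(285,238),(344,240),(340,278),(269,272)],[.036,.036,.012,.012,.012,.012]).round(3))
E
```

```text
[[ 0.529 -0.217  0.036]
 [ 0.517 -0.1    0.036]
 [ 0.515 -0.161  0.012]
 [ 0.393  0.27   0.012]
 [ 0.41   0.073  0.012]
 [ 0.665  0.118  0.012]
 [ 0.647  0.311  0.012]
 [ 0.6    0.228  0.05 ]]
[[ 0.518 -0.205  0.036]
 [ 0.501 -0.076  0.036]
 [ 0.624  0.123  0.012]
 [ 0.405  0.073  0.012]
 [ 0.372  0.266  0.012]
 [ 0.62   0.306  0.012]]
```

```bash
python3 - <<'E'
from h import *
goto([.48,.02,.2],3.30)
E
```

```text
shift cm tool [-44.65 -37.2    0.51] rotvec [-0.002 -0.001 -0.495]
```

Request:
step_arm(increments="-3.7 -3.1 0 0 0 0;-3.7 -3.1 0 0 0 0;-3.7 -3.1 0 0 0 0;-3.7 -3.1 0 0 0 0;-3.7 -3.1 0 0 0 0", claw=-1)

```text
time: 0.6
tool_pos: [0.3054, 0.3099, 0.205]
ee_rot: [-3.141, -0.0, 2.806]
wrist_force: [1.1, 0.3, -0.7]
width: 0.0936
```

Request:
step_arm(increments="-3.7 -3.1 0 0 0 0;-3.7 -3.1 0 0 0 0;-3.7 -3.1 0 0 0 0;-3.7 -3.1 0 0 0 0;-3.7 -3.1 0 0 0 0")

```text
time: 1.1
tool_pos: [0.4289, 0.1024, 0.2052]
ee_rot: [3.141, -0.0, 2.805]
wrist_force: [0.9, 1.0, 0.1]
width: 0.094
```

Request:
step_arm(increments="-3.7 -3.1 0 0 0 0;-3.7 -3.1 0 0 0 0;0 0 0 0 0 -0.12;0 0 0 0 0 -0.12;0 0 0 0 0 -0.12")

```text
time: 1.6
tool_pos: [0.4777, 0.0206, 0.2047]
ee_rot: [3.141, -0.002, -3.115]
wrist_force: [1.2, 0.1, 0.1]
width: 0.0939
```

Request:
step_arm(increments="0 0 0 0 0 -0.13;0 0 0 0 0 0;0 0 0 0 0 0")

```text
time: 1.9
tool_pos: [0.4777, 0.0213, 0.2051]
ee_rot: [3.141, -0.001, -2.991]
wrist_force: [0.5, -0.2, 0.1]
width: 0.0939
```

```bash
python3 - <<'E'
from h import *
o=get_obs();im=snapshot("wrist");cv2.imwrite("pics/w1.png",im[:,:,::-1]);np.save("w1.npy",np.r_[o['tool_pos'],o['ee_rot']])
print(o['tool_pos'],o['ee_rot'],o['time'])
E
```

```text
[0.47767274 0.02133176 0.20511583] [ 3.14130255e+00 -6.71043930e-04 -2.99105078e+00] 1.9
```

View pics/w1.png

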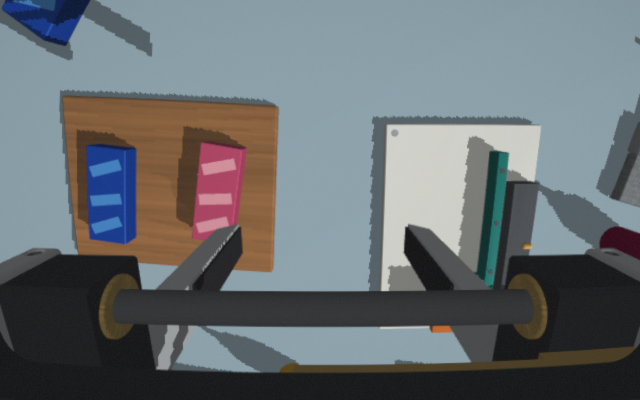

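Blue bar's top spans about (87,145) to (135,243), to the left of the pink bar. The jig bed's near corners are at (388,125) and (540,126), and the fence's end is at (490–508,152).

```bash
cat >> h.py <<'E'
from scipy.optimize import minimize, least_squares
def barfit(im,o,box,x0,zb,name="wrist"):
    """fit (x,y,yaw) of the bar whose underside is at zb to the blue mask in box=(u0,v0,u1,v1)"""
    hsv=cv2.cvtColor(im,cv2.COLOR_RGB2HSV);m=cv2.inRange(hsv,(100,110,60),(125,255,255))
    k=np.zeros_like(m);u0,v0,u1,v1=box;k[v0:v1,u0:u1]=m[v0:v1,u0:u1]
    n,l,s,_=cv2.connectedComponentsWithStats(cv2.morphologyEx(k,cv2.MORPH_CLOSE,np.ones((15,15))))
    b=(l==1+s[1:,4].argmax()).astype(np.uint8)
    hull=cv2.convexHull(max(cv2.findContours(b,0,1)[0],key=cv2.contourArea)).astype(np.float32)
    def cost(p):
        c,s_=np.cos(p[2]),np.sin(p[2])
        P=[[p[0]+c*a-s_*d,p[1]+s_*a+c*d,zb+z] for a in(-.055,.055) for d in(-.0225,.0225) for z in(0,.024)]
        q=cv2.convexHull(proj(name,P,o).astype(np.float32))
        i,_=cv2.intersectConvexConvex(q,hull);A=cv2.contourArea
        return 1-i/(A(q)+A(hull)-i+1e-9)
    S=np.array([x0,]*4)+np.vstack([np.zeros(3),np.diag([.01,.01,.1])])
    r=minimize(cost,x0,method='Nelder-Mead',options=dict(initial_simplex=S,maxiter=600,xatol=1e-5,fatol=1e-5))
    return r.x,r.fun
def jigpt(p,q): # jig mm -> world m
    c,s=np.cos(p[2]),np.sin(p[2]);q=np.atleast_2d(q)/1000
    return np.c_[p[0]+c*q[:,0]-s*q[:,1],p[1]+s*q[:,0]+c*q[:,1],q[:,2]]
E
python3 - <<'E'
from h import *
w=np.load("w1.npy");o=dict(tool_pos=w[:3],ee_rot=w[3:])
im=cv2.imread("pics/w1.png")[:,:,::-1].copy()
c0=pix("wrist",[(112,195)],.036,o)[0];print(c0)
print("bar",barfit(im,o,(70,130,150,255),[c0[0],c0[1],.1],.012))
J=[(-130,-85,12),(-130,95,12),(-100,35,34),(-100,47,34),(130,-85,12)]
uv=np.array([(388,125),(540,126),(490,151),(508,153),(380,328)],float)
f=lambda p:(proj("wrist",jigpt(p,J),o)-uv).ravel()
r=least_squares(f,[.53,.19,.1]);print(r.x,r.fun.round(1))
r=least_squares(lambda p:f(p)[:8],[.53,.19,.1]);print(r.x,f(r.x).round(1))
E
```

```text
[ 0.52400657 -0.20889487  0.036     ]
bar (array([ 0.52678499, -0.21646762,  0.00208135]), np.float64(0.055284007612194985))
[0.51816203 0.18558172 0.16872377] [-4.1 -0.3 -0.4 -1.7  6.8  1.6 -0.6 -0.5 -1.9  1.7]
[0.51848412 0.18341329 0.15327595] [-4.3 -1.5 -0.7 -0.5  6.2  2.1 -1.2  0.2 -5.   0.9]
```

```bash
python3 - <<'E'
from h import *
w=np.load("w1.npy");o=dict(tool_pos=w[:3],ee_rot=w[3:])
J=[(-130,-85,12),(-130,95,12),(-100,35,12),(-100,47,34),(130,-85,12)]
uv=np.array([(388,125),(540,126),(490,151),(508,153),(380,328)],float)
f=lambda p:(proj("wrist",jigpt(p,J),o)-uv).ravel()
r=least_squares(f,[.53,.19,.1]);print(r.x,r.fun.round(1))
goto([.527,-.2165,.10],3.1436)
E
```

```text
[0.51818869 0.18764817 0.16321801] [-1.7 -0.4  1.7 -0.9 -0.8  0.2  1.6  0.1 -0.9  1.6]
shift cm tool [ -1.3  -24.26  10.51] rotvec [ 0.    -0.001  0.149]
```

Request:
step_arm(increments="-0.26 -4.85 0 0 0 0;-0.26 -4.85 0 0 0 0;-0.26 -4.85 0 0 0 0;-0.26 -4.85 0 0 0 0;-0.26 -4.85 0 0 0 0")

```text
time: 2.45
tool_pos: [0.5279, -0.2181, 0.2054]
ee_rot: [3.141, 0.0, -2.99]
wrist_force: [1.0, 0.9, -0.3]
width: 0.094
```

Request:
step_arm(increments="0 0 3.5 0 0 0.05;0 0 3.5 0 0 0.05;0 0 3.5 0 0 0.05;0 0 0 0 0 0;0 0 0 0 0 0")

```text
time: 2.95
tool_pos: [0.5276, -0.2162, 0.1004]
ee_rot: [3.141, -0.001, -3.138]
wrist_force: [-0.4, 0.5, 0.5]
width: 0.0941
```

```bash
python3 - <<'E'
from h import *
o=get_obs();im=snapshot("wrist");cv2.imwrite("pics/w2.png",im[:,:,::-1])
print(o['tool_pos'],o['ee_rot'],o['time'])
print(barfit(im,o,(150,0,480,400),[.527,-.2165,0.],.012))
goto([.527,-.2165,.017],3.1436)
E
```

```text
[ 0.52756239 -0.21617381  0.10042355] [ 3.14089587e+00 -1.09634790e-03 -3.13806478e+00] 2.95
(array([ 0.52619971, -0.21640956,  0.02946112]), np.float64(0.03144476895946979))
shift cm tool [0.19 0.03 8.53] rotvec [-0.001  0.002  0.002]
```

View pics/w2.png

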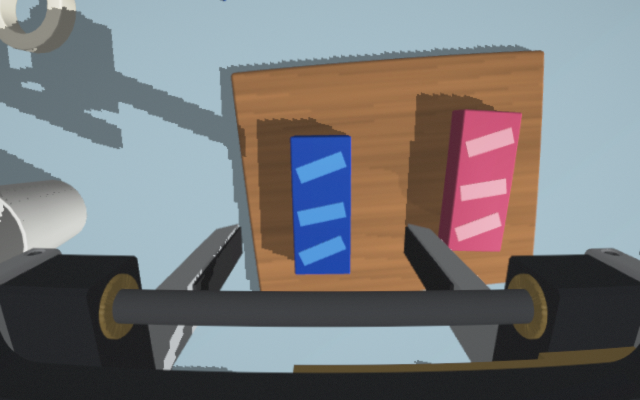

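The blue bar sits between the open fingers, centred at about (321,205), and the pink bar is clear of them. I'm descending to grip.

Request:
step_arm(increments="0.15 0.03 3 0 0 -0.03;0 0 3 0 0 0;0 0 1.5 0 0 0;0 0 0.9 0 0 0;0 0 0 0 0 0")

```text
time: 3.5
tool_pos: [0.5265, -0.2161, 0.0167]
ee_rot: [-3.142, 0.0, -3.108]
wrist_force: [0.2, 0.8, -0.2]
width: 0.0941
```

Request:
step_arm(increments="0 0 0 0 0 0;0 0 0 0 0 0;0 0 0 0 0 0;0 0 0 0 0 0;0 0 0 0 0 0", claw=1)

```text
time: 4.0
tool_pos: [0.5264, -0.2162, 0.0168]
ee_rot: [-3.141, 0.001, -3.108]
wrist_force: [0.2, 0.8, -0.7]
width: 0.0573
```

Request:
step_arm(increments="0 0 0 0 0 0;0 0 0 0 0 0;0 0 0 0 0 0")

```text
time: 4.3
tool_pos: [0.5263, -0.2163, 0.0165]
ee_rot: [-3.141, 0.0, -3.108]
wrist_force: [0.3, -0.1, 1.3]
width: 0.0448
```

```bash
python3 - <<'E'
from h import *
P=[.5182,.1876,.1632]
t=jigpt(P,(-30,-28,150))[0];print(t)
goto(t,np.pi+P[2])
print(pix("side",[(262,219)],0), pix("scene",[(377,222)],0))
E
```

```text
[0.49314797 0.15509776 0.15      ]
shift cm tool [  2.08  37.22 -13.36] rotvec [-0.    0.   -0.13]
[[0.75486833 0.0291568  0.        ]] [[0.764885   0.03325525 0.        ]]
```

Request:
step_arm(increments="0 0 -2 0 0 0;0 0 -3.5 0 0 0;0 0 -4 0 0 0;0 0 -3.9 0 0 0;0.2 3.72 0 0 0 0")

```text
time: 4.8
tool_pos: [0.5264, -0.1833, 0.1572]
ee_rot: [-3.134, 0.011, -3.113]
wrist_force: [1.9, 0.7, -1.0]
width: 0.0449
```

Request:
step_arm(increments="0.2 4.2 0 0 0 0;0.2 4.2 0 0 0 0;0.2 4.2 0 0 0 0;0.3 4.2 0 0 0 0;0.3 4.2 0 0 0 0")

```text
time: 5.3
tool_pos: [0.5031, 0.0322, 0.1498]
ee_rot: [3.141, -0.001, -3.109]
wrist_force: [0.9, -0.5, -1.7]
width: 0.0445
```

Request:
step_arm(increments="0.3 4.2 0 0 0 0;0.3 4.2 0 0 0 0;0.1 4.1 0 0 0 -0.065;0 0 0 0 0 -0.065;0 0 0 0 0 0")

```text
time: 5.8
tool_pos: [0.4921, 0.1564, 0.1497]
ee_rot: [-3.141, -0.002, -2.976]
wrist_force: [0.6, -0.4, -1.8]
width: 0.0447
```

```bash
python3 - <<'E'
from h import *
o=get_obs();im=snapshot("wrist");cv2.imwrite("pics/w3.png",im[:,:,::-1])
np.save("w3.npy",np.r_[o['tool_pos'],o['ee_rot']])
print(o['tool_pos'],o['ee_rot'],o['time'],o['width'])
E
```

```text
[0.49207889 0.15638063 0.14969647] [-3.14147722e+00 -1.59396416e-03 -2.97581370e+00] 5.8 0.044734916332870175
```

View pics/w3.png

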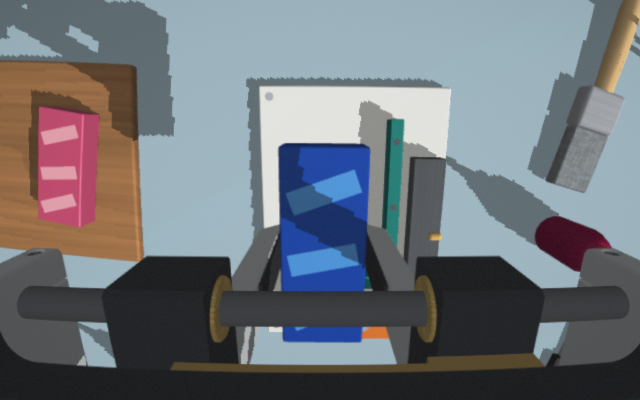

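```bash
python3 - <<'E'
from h import *
w=np.load("w3.npy");o=dict(tool_pos=w[:3],ee_rot=w[3:])
im=cv2.imread("pics/w3.png")[:,:,::-1].copy()
b,c=barfit(im,o,(260,130,390,345),[.492,.156,.16],.145);print(b,c)
J=[(-130,-85,12),(-130,95,12),(-100,47,34),(-65,59,30),(-65,89,30)]
uv=np.array([(260,87),(449,89),(404,120),(410,158),(444,158)],float)
f=lambda p:(proj("wrist",jigpt(p,J),o)-uv).ravel()
r=least_squares(f,[.518,.188,.163]);print(r.x,r.fun.round(1))
P=r.x;d=b[:2]-P[:2];c,s=np.cos(P[2]),np.sin(P[2])
print("bar in jig mm",1000*np.array([c*d[0]+s*d[1],-s*d[0]+c*d[1]]),"yaw",b[2]-P[2])
E
```

```text
[0.49207165 0.15759444 0.16564458] 0.25444829721887696
[0.51851179 0.18505388 0.16026969] [-3.4 -1.2  0.9 -0.9 -1.1 -0.2  2.7  1.1  0.9  1.6]
bar in jig mm [-30.48339406 -22.88809274] yaw 0.0053748831023945065
```

Request:
step_arm(increments="0 -0.6 3.5 0 0 0;0 0 3.5 0 0 0;0 0 3 0 0 0;0 0 1.8 0 0 0;0 0 1.0 0 0 0")

```text
time: 6.35
tool_pos: [0.4923, 0.1478, 0.0199]
ee_rot: [-3.141, -0.004, -2.982]
wrist_force: [-0.2, -0.4, -2.9]
width: 0.0445
```

Request:
step_arm(increments="0 0 0.5 0 0 0;0 0 0 0 0 0")

```text
time: 6.55
tool_pos: [0.4944, 0.1489, 0.0179]
ee_rot: [3.142, 0.001, -2.98]
wrist_force: [0.2, -0.9, -1.6]
width: 0.0449
```

Request:
step_arm(increments="0 0 0.1 0 0 0;0 0 0 0 0 0;0 0 0 0 0 0")

```text
time: 6.85
tool_pos: [0.4944, 0.1494, 0.0173]
ee_rot: [3.141, 0.002, -2.978]
wrist_force: [-0.3, 0.1, -1.8]
width: 0.0445
```

Request:
step_arm(increments="0 0 0 0 0 0;0 0 0 0 0 0;0 0 0 0 0 0;0 0 0 0 0 0;0 0 0 0 0 0", claw=-0.3)

```text
time: 7.35
tool_pos: [0.494, 0.1494, 0.0166]
ee_rot: [3.141, 0.0, -2.978]
wrist_force: [0.5, 0.1, -0.5]
width: 0.0611
```

Request:
step_arm(increments="0 0 -2 0 0 0;0 0 -2.5 0 0 0;0 -2.5 0 0 0 0;0 -2.7 0 0 0 0;0 0 0 0 0 0")

```text
time: 7.85
tool_pos: [0.5029, 0.0958, 0.0618]
ee_rot: [-3.14, 0.001, -2.981]
wrist_force: [0.7, -0.4, -0.5]
width: 0.061
```

Request:
step_arm(increments="0 0 0 0 0 0;0 0 0 0 0 0;0 0 0 0 0 0;0 0 0 0 0 0;0 0 0 0 0 0", claw=1)

```text
time: 8.35
tool_pos: [0.5022, 0.0985, 0.0614]
ee_rot: [3.141, -0.0, -2.978]
wrist_force: [0.3, 0.5, -0.1]
width: 0.0244
```

```bash
python3 - <<'E'
from h import *
o=get_obs();im=snapshot("wrist");cv2.imwrite("pics/w4.png",im[:,:,::-1])
np.save("w4.npy",np.r_[o['tool_pos'],o['ee_rot']])
print(o['tool_pos'],o['ee_rot'],o['time'],o['width'])
E
```

```text
[0.5022132  0.09847864 0.06139732] [ 3.14143994e+00 -1.23301239e-04 -2.97756233e+00] 8.35 0.024445741937447602
```

View pics/w4.png

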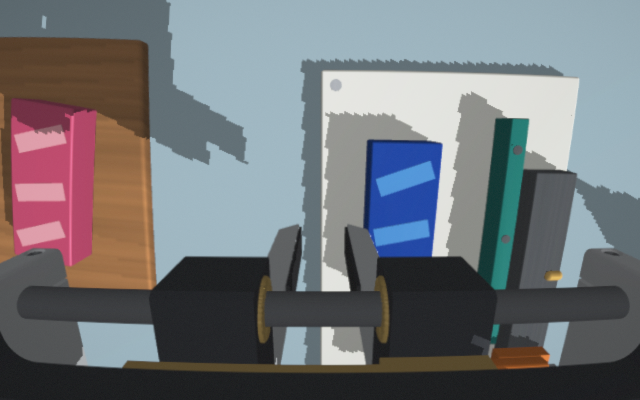

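Request:
step_arm(increments="0 0 2 0 0 0;0 0 2 0 0 0;0 0 0.1 0 0 0;0 0 0 0 0 0;0 0 0 0 0 0")

```text
time: 8.9
tool_pos: [0.5032, 0.0981, 0.0216]
ee_rot: [-3.142, 0.002, -2.978]
wrist_force: [0.7, 0.2, -0.4]
width: 0.0002
```

Request:
step_arm(increments="0 1 0 0 0 0;0 1 0 0 0 0;0 1 0 0 0 0;0 1 0 0 0 0;0 0.8 0 0 0 0")

```text
time: 9.4
tool_pos: [0.495, 0.1461, 0.0212]
ee_rot: [-3.141, 0.002, -2.978]
wrist_force: [0.7, -4.0, 2.3]
width: 0.0001
```

Request:
step_arm(increments="0 0.4 0 0 0 0;0 0.3 0 0 0 0;0 0.2 0 0 0 0;0 0 0 0 0 0;0 0 0 0 0 0")

```text
time: 9.9
tool_pos: [0.4928, 0.1545, 0.0201]
ee_rot: [3.141, -0.0, -2.979]
wrist_force: [0.6, -2.0, 1.0]
width: 0.0006
```

```bash
python3 - <<'E'
from h import *
w=np.load("w4.npy");o=dict(tool_pos=w[:3],ee_rot=w[3:])
J=[(-130,-85,12),(-130,95,12),(-100,47,34),(-65,59,30),(-65,89,30),(-100,35,34)]
uv=np.array([(322,71),(577,77),(527,118),(527,169),(574,171),(498,118)],float)
f=lambda p:(proj("wrist",jigpt(p,J),o)-uv).ravel()
r=least_squares(f,[.518,.188,.163]);print(r.x,r.fun.round(1))
for P in(r.x,[.5184,.1862,.162]):
    d=get_obs()['tool_pos'][:2]-P[:2];c,s=np.cos(P[2]),np.sin(P[2]);print("tcp jig mm",1000*np.array([c*d[0]+s*d[1],-s*d[0]+c*d[1]]))
E
```

```text
[0.51783709 0.18284535 0.16229129] [-6.8 -1.9 -1.5 -1.1 -2.7 -0.1  4.2  3.1 -1.4  1.6  8.1 -0.6]
tcp jig mm [-29.27083286 -23.92700059]
tcp jig mm [-30.36048475 -27.15545778]
```

Request:
step_arm(increments="0 0.2 0 0 0 0;0 0.1 0 0 0 0;0 0.1 0 0 0 0;0 0 0 0 0 0")

```text
time: 10.3
tool_pos: [0.492, 0.1583, 0.0201]
ee_rot: [3.141, -0.001, -2.978]
wrist_force: [-0.1, -2.1, 0.2]
width: 0.0002
```

Request:
step_arm(increments="0 0.1 0 0 0 0;0 0.1 0 0 0 0;0 0 0 0 0 0")

```text
time: 10.6
tool_pos: [0.4919, 0.1584, 0.0202]
ee_rot: [-3.138, -0.001, -2.978]
wrist_force: [-0.0, -6.8, 1.5]
width: 0.0007
```

Request:
step_arm(increments="0 0.1 0 0 0 0;0 0.1 0 0 0 0;0 0 0 0 0 0;0 0 0 0 0 0")

```text
time: 11.0
tool_pos: [0.4919, 0.1584, 0.0203]
ee_rot: [-3.134, -0.001, -2.979]
wrist_force: [0.5, -11.7, 1.0]
width: 0.0003
```

Request:
step_arm(increments="0 -1.7 0 0 0 0;0 0 -3 0 0 0;0 0 -3 0 0 0;3.8 2.4 0 0 0 0;3.9 2.4 0 0 0 0")

```text
time: 11.5
tool_pos: [0.411, 0.1814, 0.0817]
ee_rot: [3.139, 0.003, -2.981]
wrist_force: [-1.5, 0.8, -0.6]
width: 0.0005
```

Request:
step_arm(increments="0 0 0 0 0 0;0 0 0 0 0 0")

```text
time: 11.7
tool_pos: [0.4103, 0.181, 0.0805]
ee_rot: [3.141, 0.001, -2.977]
wrist_force: [0.1, 0.3, -0.0]
width: 0.0005
```

```bash
python3 - <<'E'
from h import *
o=get_obs();im=snapshot("scene");cv2.imwrite("pics/s5.png",cv2.resize(im[120:220,290:430,::-1],None,fx=5,fy=5,interpolation=cv2.INTER_CUBIC))
print(o['tool_pos'],o['ee_rot'],o['time'],o['width'])
E
```

```text
[0.41026863 0.18102554 0.08053199] [ 3.14060709e+00  9.24861044e-04 -2.97660432e+00] 11.7 0.0004687453854264733
```

View pics/s5.png

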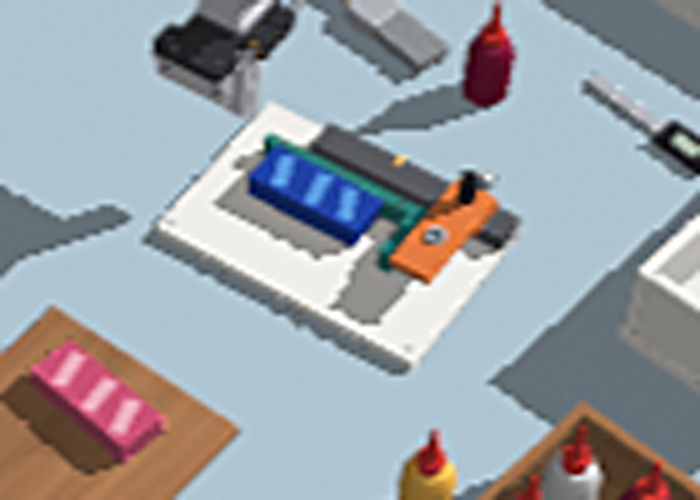

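The bar lies along the fence, about 25 mm short of the end stop, and the closed fingers are beyond its free end. Next I push it in +x.

Request:
step_arm(increments="0 0 3 0 0 0;0 0 2.5 0 0 0;0 0 0.5 0 0 0;0 0 0 0 0 0")

```text
time: 12.15
tool_pos: [0.4109, 0.1798, 0.0197]
ee_rot: [-3.142, -0.002, -2.979]
wrist_force: [0.9, 0.0, 0.8]
width: 0.0006
```

Request:
step_arm(increments="-0.7 0 0 0 0 0;-0.7 0 0 0 0 0;-0.7 0 0 0 0 0;-0.7 0 0 0 0 0;-0.4 0 0 0 0 0")

```text
time: 12.65
tool_pos: [0.4431, 0.1856, 0.021]
ee_rot: [3.141, 0.0, -2.978]
wrist_force: [-2.9, -0.5, 2.3]
width: 0.0006
```

Request:
step_arm(increments="-0.2 0 0 0 0 0;-0.2 0 0 0 0 0;-0.2 0 0 0 0 0;0 0 0 0 0 0")

```text
time: 13.05
tool_pos: [0.4475, 0.1863, 0.0204]
ee_rot: [3.142, -0.002, -2.978]
wrist_force: [-5.3, -0.4, 3.7]
width: 0.0006
```

Request:
step_arm(increments="-0.1 0 0 0 0 0;-0.1 0 0 0 0 0;0 0 0 0 0 0;0 0 0 0 0 0")

```text
time: 13.45
tool_pos: [0.4475, 0.1863, 0.0204]
ee_rot: [-3.141, -0.006, -2.978]
wrist_force: [-9.4, -1.1, 7.7]
width: 0.0006
```

Request:
step_arm(increments="-0.1 0 0 0 0 0;-0.1 0 0 0 0 0;0 0 0 0 0 0;0 0 0 0 0 0")

```text
time: 13.85
tool_pos: [0.4475, 0.1863, 0.0204]
ee_rot: [-3.141, -0.011, -2.978]
wrist_force: [-14.6, -3.3, 12.2]
width: 0.0003
```

Request:
step_arm(increments="2 0 0 0 0 0;0 0 -3 0 0 0;0 0 -3 0 0 0;-4 -2.9 0 0 0 0;-3.9 -2.9 0 0 0 0")

```text
time: 14.35
tool_pos: [0.5228, 0.1399, 0.0829]
ee_rot: [3.141, 0.008, -2.976]
wrist_force: [0.3, -0.1, 0.3]
width: 0.0001
```

Request:
step_arm(increments="0 0 3 0 0 0;0 0 2.5 0 0 0;0 0 0.5 0 0 0;0 0.6 0 0 0 0;0 0.6 0 0 0 0")

```text
time: 14.85
tool_pos: [0.5189, 0.152, 0.0218]
ee_rot: [3.141, 0.003, -2.978]
wrist_force: [0.1, -0.8, -0.2]
width: 0.0004
```

Request:
step_arm(increments="0 0.5 0 0 0 0;0 0.3 0 0 0 0;0 0.2 0 0 0 0;0 0 0 0 0 0;0 0 0 0 0 0")

```text
time: 15.35
tool_pos: [0.5163, 0.1611, 0.0207]
ee_rot: [-3.142, 0.0, -2.978]
wrist_force: [0.8, -0.1, -0.8]
width: 0.0005
```

```bash
python3 - <<'E'
from h import *
p=get_obs()['tool_pos'];c,s=np.cos(.164),np.sin(.164);print("perp",-s*p[0]+c*p[1],"along",c*p[0]+s*p[1])
E
```

```text
perp 0.07467445104205908 along 0.5356988260680318
```

Request:
step_arm(increments="0 0.1 0 0 0 0;0 0.1 0 0 0 0;0 0.1 0 0 0 0;0 0 0 0 0 0;0 0 0 0 0 0")

```text
time: 15.85
tool_pos: [0.516, 0.1622, 0.0205]
ee_rot: [-3.138, -0.0, -2.979]
wrist_force: [-0.1, -4.8, 1.9]
width: 0.0007
```

Request:
step_arm(increments="0 0.1 0 0 0 0;0 0.1 0 0 0 0;0 0.1 0 0 0 0;0 0 0 0 0 0")

```text
time: 16.25
tool_pos: [0.516, 0.1623, 0.0206]
ee_rot: [-3.132, -0.001, -2.979]
wrist_force: [1.1, -12.0, 1.7]
width: 0.0006
```

```bash
python3 - <<'E'
from h import *
p=get_obs()['tool_pos'];c,s=np.cos(.164),np.sin(.164);print("perp",-s*p[0]+c*p[1],"along",c*p[0]+s*p[1])
E
```

```text
perp 0.0758565716631203 along 0.5355898087079991
```

Request:
step_arm(increments="0 -1.5 0 0 0 0;0 0 -3 0 0 0;0 0 -3.5 0 0 0;0 0 -3.5 0 0 0;0 0 0 0 0 0")

```text
time: 16.75
tool_pos: [0.5214, 0.153, 0.1268]
ee_rot: [3.14, 0.012, -2.978]
wrist_force: [0.0, -0.7, 0.7]
width: 0.0005
```

```bash
python3 - <<'E'
from h import *
o=get_obs();print(o['tool_pos'],o['ee_rot'])
im=snapshot("wrist");cv2.imwrite("pics/w6.png",im[:,:,::-1])
goto([.6151,.2645,.12],np.pi+.164)
print(proj("wrist",[.6151,.2645,.0815],o))
E
```

```text
[0.52138652 0.15304512 0.12682791] [ 3.13988808  0.01192799 -2.97849495]
shift cm tool [-11.22   9.48   0.47] rotvec [ 0.001  0.007 -0.001]
[[437.68098358 346.87275139]]
```

View pics/w6.png

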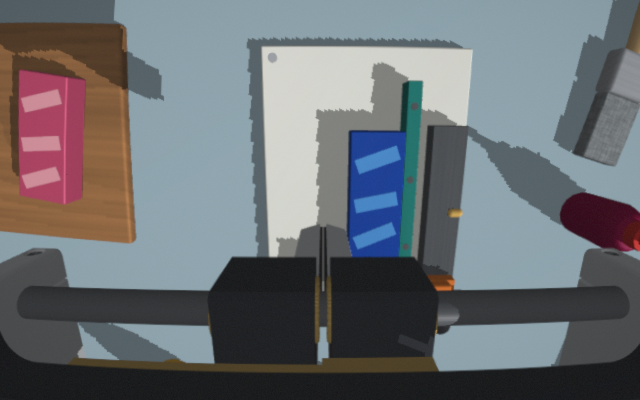

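The bar is flush along the fence in this view. Checking the knob estimate against the earlier scene crop while I move there.

Request:
step_arm(increments="-2.25 1.9 0 0 0 0;-2.25 1.9 0 0 0 0;-2.25 1.9 0 0 0 0;-2.25 1.9 0 0 0 0;-2.2 1.9 0 0 0 0", claw=-0.2)

```text
time: 17.3
tool_pos: [0.6124, 0.2648, 0.1179]
ee_rot: [3.141, -0.004, -2.978]
wrist_force: [0.1, -0.0, 0.6]
width: 0.0375
```

Request:
step_arm(increments="0 0 0 0 0 0;0 0 0 0 0 0")

```text
time: 17.5
tool_pos: [0.6117, 0.264, 0.1179]
ee_rot: [-3.141, -0.004, -2.978]
wrist_force: [0.1, -0.4, 0.2]
width: 0.053
```

```bash
python3 - <<'E'
from h import *
print(pix("scene",[(384,155.6)],.0815))
o=get_obs();print(o['tool_pos'],o['ee_rot'],o['width'])
im=snapshot("side");cv2.imwrite("pics/s7.png",cv2.resize(im[190:300,220:380,::-1],None,fx=5,fy=5,interpolation=cv2.INTER_CUBIC))
print((proj("side",[[.6151,.2645,.0815],o['tool_pos']])-[220,190])*5)
goto([.6151,.2645,.056],np.pi+.164)
E
```

```text
[[0.59970964 0.2625292  0.0815    ]]
[0.61174734 0.26397443 0.11792421] [-3.14113075 -0.00428076 -2.97770811] 0.05295665680660408
[[266.48512901 300.05760937]
 [268.23879586 262.19625556]]
shift cm tool [-0.37  0.05  6.27] rotvec [-0.    -0.003 -0.001]
```

View pics/s7.png

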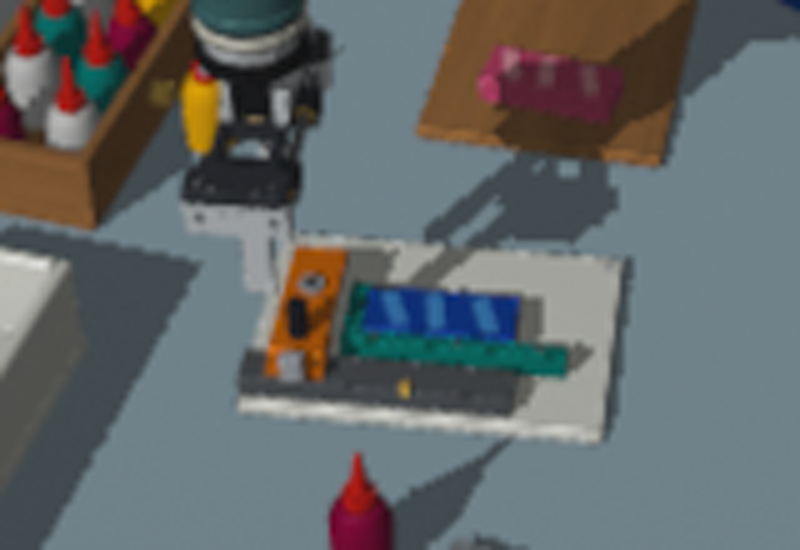

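```bash
python3 - <<'E'
from h import *
k=pix("side",[(220+297/5,190+303/5)],.0815)[0];print(k)
c,s=np.cos(.164),np.sin(.164);print("perp",-s*k[0]+c*k[1]-.0985,"along",c*k[0]+s*k[1]-.540)
# original side picture
im=cv2.imread("pics/side0.png");cv2.imwrite("pics/side0c.png",cv2.resize(im[190:300,220:380],None,fx=5,fy=5,interpolation=cv2.INTER_CUBIC))
J=[.5165,.1853,.164]
print(((proj("side",jigpt(J,[(130,-85,12),(130,95,12),(-130,95,12),(-130,-85,12),(-100,47,34),(110,62,81.5),(-5,12.5,36)]))-[220,190])*5).round())
E
```

```text
[0.59354106 0.26147327 0.0815    ]
perp 0.06255987526239251 along 0.08826664507403637
[[282. 231.]
 [236. 401.]
 [602. 432.]
 [622. 257.]
 [566. 357.]
 [267. 300.]
 [440. 311.]]
```

View pics/side0c.png

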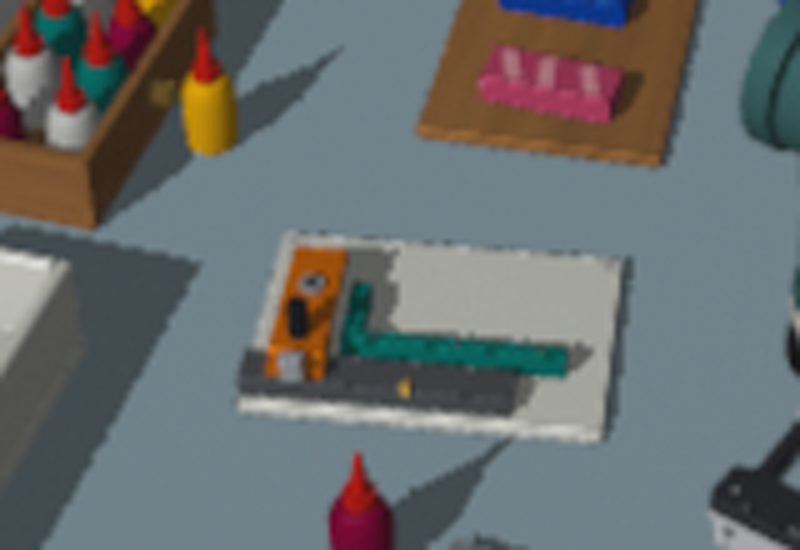

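The guide starts slightly in from its parked end: its knob is at about (0.597, 0.262), in the same place as in the first picture. I'm re-aiming for it.

```bash
python3 - <<'E'
from h import *
goto([.5967,.262,.056],np.pi+.164)
E
```

```text
shift cm tool [1.49 0.1  6.27] rotvec [-0.    -0.003 -0.001]
```

Request:
step_arm(increments="1.5 0.1 0 0 0 0;0 0 0 0 0 0;0 0 2 0 0 0;0 0 2 0 0 0;0 0 2 0 0 0")

```text
time: 18.05
tool_pos: [0.598, 0.262, 0.0604]
ee_rot: [3.141, 0.001, -2.979]
wrist_force: [0.4, 0.5, -0.1]
width: 0.0566
```

Request:
step_arm(increments="0 0 0.2 0 0 0;0 0 0 0 0 0;0 0 0 0 0 0;0 0 0 0 0 0;0 0 0 0 0 0", claw=1)

```text
time: 18.55
tool_pos: [0.5985, 0.2629, 0.0599]
ee_rot: [3.141, 0.002, -2.978]
wrist_force: [0.0, -0.1, 0.5]
width: 0.02
```

Request:
step_arm(increments="0 0 0 0 0 0;0 0 0 0 0 0;0 0 0 0 0 0")

```text
time: 18.85
tool_pos: [0.5989, 0.2611, 0.0598]
ee_rot: [-3.139, 0.002, -2.979]
wrist_force: [0.3, -4.6, 4.1]
width: 0.0148
```

Request:
step_arm(increments="0.8 0 0 0 0 0;1.5 0 0 0 0 0;1.5 0 0 0 0 0;1.5 0 0 0 0 0;1.2 0 0 0 0 0")

```text
time: 19.35
tool_pos: [0.5349, 0.2508, 0.0598]
ee_rot: [-3.139, 0.004, -2.979]
wrist_force: [2.4, -3.7, 3.3]
width: 0.0155
```

Request:
step_arm(increments="0.5 0 0 0 0 0;0.5 0 0 0 0 0;0.5 0 0 0 0 0;0.5 0 0 0 0 0;0 0 0 0 0 0")

```text
time: 19.85
tool_pos: [0.5151, 0.2476, 0.0598]
ee_rot: [-3.139, 0.003, -2.979]
wrist_force: [0.2, -5.0, 4.5]
width: 0.0152
```

Request:
step_arm(increments="0.3 0 0 0 0 0;0.3 0 0 0 0 0;0.2 0 0 0 0 0;0 0 0 0 0 0;0 0 0 0 0 0")

```text
time: 20.35
tool_pos: [0.5107, 0.2469, 0.0599]
ee_rot: [-3.14, 0.011, -2.979]
wrist_force: [8.9, -3.5, -1.9]
width: 0.0153
```

Request:
step_arm(increments="0.2 0 0 0 0 0;0.2 0 0 0 0 0;0 0 0 0 0 0;0 0 0 0 0 0")

```text
time: 20.75
tool_pos: [0.5107, 0.2469, 0.06]
ee_rot: [-3.14, 0.019, -2.98]
wrist_force: [18.7, -1.3, -8.2]
width: 0.0152
```

Request:
step_arm(increments="0.2 0 0 0 0 0;0.1 0 0 0 0 0;0 0 0 0 0 0;0 0 0 0 0 0")

```text
time: 21.15
tool_pos: [0.5102, 0.2468, 0.0601]
ee_rot: [-3.141, 0.025, -2.98]
wrist_force: [24.3, -0.2, -12.3]
width: 0.0149
```

```bash
python3 - <<'E'
from h import *
o=get_obs();im=snapshot("side");cv2.imwrite("pics/s8.png",cv2.resize(im[190:300,220:380,::-1],None,fx=5,fy=5,interpolation=cv2.INTER_CUBIC))
J=[.5165,.1853,.164]
print(((proj("side",jigpt(J,[(20,-30,51.5),(-20,-30,51.5),(20,80,51.5),(-20,80,51.5)]))-[220,190])*5).round(), o['tool_pos'],o['wrist_force'])
E
```

```text
[[414. 253.]
 [468. 257.]
 [391. 359.]
 [448. 364.]] [0.51016567 0.24677665 0.06007557] [ 24.31777555  -0.17964498 -12.26891238]
```

View pics/s8.png

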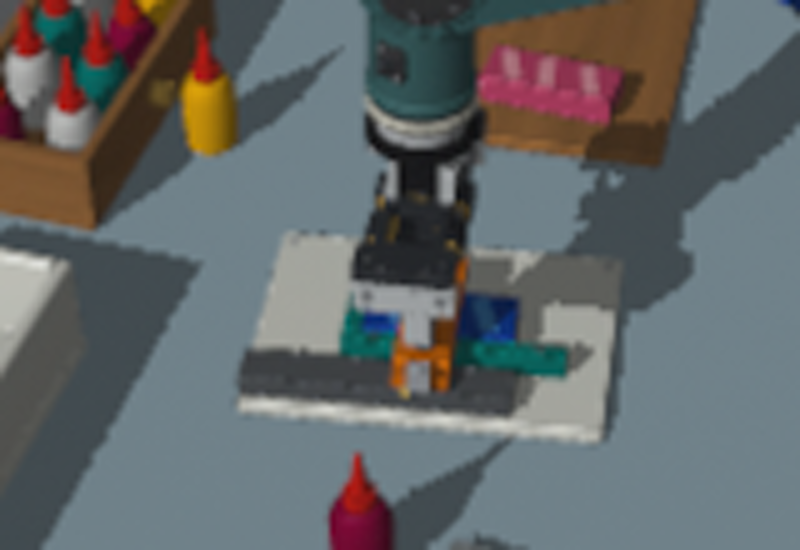

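The guide's edges at about (391–450, 360) match the predicted end of travel. It is holding at 24 N without moving, so it is past the detent and on its end stop. I'll relieve the load, release and lift.

Request:
step_arm(increments="-0.4 0 0 0 0 0;-0.2 0 0 0 0 0;0 0 0 0 0 0")

```text
time: 21.5
tool_pos: [0.5102, 0.2468, 0.0599]
ee_rot: [-3.14, 0.011, -2.979]
wrist_force: [10.0, -3.1, -2.3]
width: 0.0153
```

Request:
step_arm(increments="0 0 0 0 0 0;0 0 0 0 0 0;0 0 0 0 0 0;0 0 0 0 0 0;0 0 0 0 0 0", claw=-0.2)

```text
time: 22.0
tool_pos: [0.5047, 0.2477, 0.0584]
ee_rot: [3.141, -0.0, -2.978]
wrist_force: [0.5, 0.4, 0.4]
width: 0.0521
```

Request:
step_arm(increments="0 0 -1.5 0 0 0;0 0 -3 0 0 0;0 0 -4 0 0 0;0 0 -4 0 0 0;0 0 -4 0 0 0")

```text
time: 22.5
tool_pos: [0.5048, 0.2474, 0.2265]
ee_rot: [3.141, 0.001, -2.978]
wrist_force: [0.0, -0.1, 1.1]
width: 0.0566
```

Request:
step_arm(increments="4 0 0 0 0 0;4 0 0 0 0 0;4 0 0 0 0 0;0 0 0 0 0 0;0 0 0 0 0 0")

```text
time: 23.0
tool_pos: [0.3866, 0.2281, 0.225]
ee_rot: [3.141, 0.003, -2.978]
wrist_force: [0.4, -0.6, -0.4]
width: 0.0561
```

```bash
python3 - <<'E'
from h import *
im=snapshot("side");im2=snapshot("scene")
a=cv2.resize(im[200:290,250:360,::-1],(790,300*1),interpolation=cv2.INTER_CUBIC)
a=cv2.resize(im[220:280,260:360,::-1],None,fx=5,fy=5,interpolation=cv2.INTER_CUBIC)
b=cv2.resize(im2[135:195,315:415,::-1],None,fx=5,fy=5,interpolation=cv2.INTER_CUBIC)
cv2.imwrite("pics/f.png",np.vstack([a,b])[:600])
J=[.5165,.1853,.164];Q=jigpt(J,[(0,62,81.5),(-60,-10,36),(-60,35,36)])
print(((proj("side",Q)-[260,220])*5).round(),((proj("scene",Q)-[315,135])*5+[0,300]).round())
E
```

```text
[[222. 162.]
 [319. 145.]
 [312. 189.]] [[248. 356.]
 [141. 414.]
 [169. 382.]]
```

View pics/f.png

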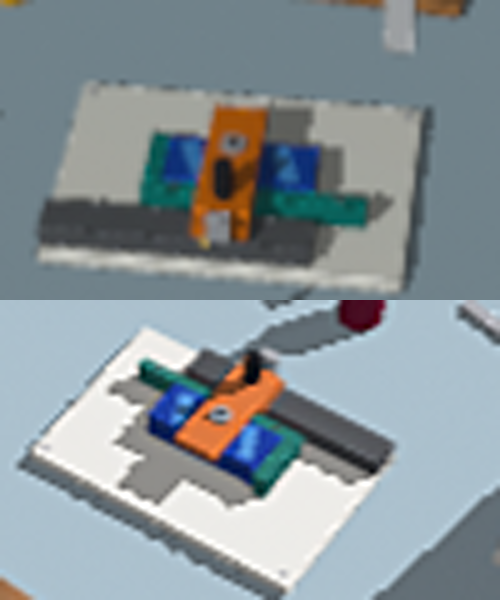

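Both views show the bar against the fence and end stop, with the guide at its end of travel. The knob is at (222,160) against a predicted (222,162). Handing in.

```bash
python3 -c "
from bench import *
print(close_job())"
```

```text
the job is handed in; nothing more can be done
None
```

The job is handed in at about 23 s on the robot clock. The hand-in reports no verdict, so the outcome is judged from my own checks.

**What I did:** I took the smallest blue bar off the board and laid it on the jig bed beside the fence. With closed fingers I pushed it against the fence, then the end stop, then the fence again. Then I gripped the guide's black knob, slid it to its end, released and backed off.

**Checks:**
- **Bar home:** it stopped dead at about 12 N against the fence, 15 N against the end stop and 12 N against the fence again. The last fence contact was within 0.2 mm of the first.
- **Guide at its end:** it held at 24 N without moving, well over the 7 N bump. After release, the knob was within about 2 px of where I predicted it in the enlarged side view.
- **Other things:** I touched nothing else, and the pink bar looked unmoved in the side view taken late in the job. I did not measure the loose items.

**Disagreements:**
- **Knob start position:** I found it about 15–20 mm short of the stated parked position, at jig x of about 90 mm rather than 110 mm. It was there in the first picture too, so I aimed by the images.
- **Jig position:** separate wrist-camera measurements of the jig differed by up to 5 mm, so I relied on contact for the final seating.

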